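# Clamp the middle popper body in the lever jig

## Robot

A 6-joint arm with a two-finger parallel gripper is mounted at the origin on the work surface. World frame = base frame: x ahead of the robot, y to its left, z up, the work surface at z = 0. Lengths are in m, angles in rad, forces in N, time in s.
With the tool pointing down it reaches from about 0.25 to 0.725 m from the base axis. Payload 4 kg.
Tool frame: the origin (TCP) lies at the very end of the fingers, on their centre line; the grasp point (between the pads) lies 19 mm behind it; z points along the fingers, y is the line along which they close (so a half turn about z gives the same grasp; the last joint's range is limited). The gripper opens to 85 mm and grips with 20 to 120 N. Pads are 22 mm wide; open, the fingers measure 114 mm over their backs; the gripper's body (76 mm by 85 mm) begins 54 mm behind the grasp point. The pads swing forward as they close: fully open they stand 13 mm farther back than shut.
Start: joints at [-1.108, 0.241, 0.005, 1.335, 0, 1.571], TCP at [0.223, -0.447, 0.231] pointing down, gripper open.
Joint ranges: [-2.72, 2.72], [-1.05, 1.87], [-1.09, 1.28], [-1.99, 2.15], [-1.42, 1.44], [-3.14, 3.14]. Speed limits (rad/s): [2.79, 2.79, 3.14, 3.14, 3.14, 3.14].

## Interface

Orientations are given as [roll, pitch, yaw] about the fixed x, y, z axes, in that order (R = Rz(yaw) Ry(pitch) Rx(roll)).
In Python, from workcell import sense, cams, workorder gives the robot as it stands. The module is installed in compiled form; this text tells all that it offers.
- The arm moves only by the tool apply_moves, never from a script. Its argument "plan" is a list of rows, each an object with "delta_pos": the shift along the tool's x, y, z in mm, a list of three; "dr": the turn, a rotation vector about the tool's x, y, z in degrees, a list of three; "hand": the opening, from -1 (shut) to 1 (fully open). A call has 1 to 10 rows; each row shifts and turns the commanded pose from where the row before left it, along the tool's axes as they then stand; what a row does not reach is not made up. A row lasts 1/10 s, in which the tool goes at most 50 mm and 8.59 degrees, less where a joint would pass 70% of its speed; a pose out of reach is approached as far as the arm can. A call with a gripper value outside its range is refused whole. The fingers move at their own pace and stop on an object; "force" is the grip in N (left out, the last holds). Time passes only in rows, so rows that do not move let the fingers close. It gives the time, the measured TCP pose, the force, the opening and the grip force at its end, in the units of the state.
- sense(): the state, without advancing time (a new reading comes with each control period).
- cams.camera(name): name is "scene" or "side" or "wrist"; returns a dict with "img" (420x560x3 uint8, red, green, blue), "fovy" (degrees; the focal length in pixels is half the picture's height over the tangent of half this angle, whatever the lens; pixels are square), "cx", "cy" (the principal point, pixels), "extrinsics" (4x4, takes a point from camera to world coordinates). Camera axes: x right, y down, z forward; pixel columns grow to the right and rows downward; lengths in m; the calibration is good to about 2 mm. The wrist camera is an equidistant fisheye: a pixel r from the principal point sees the ray r / f radians off the axis. A picture is of the moment at which its call begins. There is no depth.
- workorder.finish_job(): hands the job in; it is judged then, once.
The state is a dict: "clock": time; "q": joint angles; "qd": joint speeds; "joint_efforts": joint torques, N m; "tcp_pos": TCP position; "ee_rot": TCP orientation; "force": force on the tool from outside, world axes, zero at the start; "moment": the same for the moment, N m; "finger_gap": opening from 0.0 (shut) to 1.0 (fully open); "finger_force": force on a finger pad.
Only numpy, scipy, OpenCV 4.12 (cv2) and the standard library are available. Lean on these libraries where they do the work, as an engineer would, in place of code of your own. Each camera call takes 0.05 s, during which the arm holds its last target. There are 200 camera calls.

## Task

Swing the lever of the jig right up, pick the middle-sized of the three yellow popper bodies from the rack, lay it lengthwise and centred in the jig's V-cradle and let go of it; then bring the lever down until you feel the sprung rubber foot bear on the body, so that it stays lightly clamped when you let go, without crushing it. Leave the other two bodies and everything else on the desk as they are.

Things in the scene. Friction and masses are not known exactly. Their poses are not given: they have to be found in the camera images.
- lever (a joint): Lever angle (rad): 0 = level, grows as the knob swings up and over the pivot; stops at -0.15 and 1.9. Friction hinge, 0.8 N m (4.5 N at the knob, either way): stays where left. Starts at 0.1 to 0.45, foot in the way. From 1.7 a gripper fits over the cradle. With the 22 mm body in place the foot meets it somewhere between 0.06 and -0.06, unknown (its screw setting varies): feel for it.
- pivot (a point): Hinge axis of the lever between two aluminium cheeks: 100 mm from the cradle along jig +x, 90 mm above the desk. Site axes = jig axes; the hinge runs along y. The cheeks are 26 mm along x, 40 mm over both, and reach 102 mm above the desk.
- knob (a point): Centre of the red drum-shaped knob (axis along jig y, 22 mm diameter, 22 mm long) at the end of the lever, 180 mm from the pivot. Lever at angle a: knob at pivot + 180 mm x (-cos a along jig x, +sin a up). The steel lever bar is 10 mm wide, 12 mm high. Pinched across jig y from above it turns between the pads and can creep out of them: regrasp on a long swing.
- presser: Lever's foot assembly: sprung rubber foot, 20 x 20 mm, 100 mm from the pivot, over the cradle at lever 0, face 36 to 46 mm (unknown) below the lever. Origin at the pivot; turns with the lever. Foot gives 3 mm at 3 N/mm (0.9 N preload), then is solid; knob force rises over friction by 0.56 N per N at the foot. Friction holds about 8 N at the foot after release; above 25 N the body is crushed.
- cradle (a point): Middle of the jig's aluminium V-cradle, where the axis of the 22 mm body lies when seated, 37.6 mm above the desk. x along the V (towards the pivot), y across, z up. 45-degree walls, 36 mm long, 25 mm over their outer edges, tops 6 mm below this point: keep fingertips at most 5 mm below it. Beside it only the 10 mm thick base plate.
- jig: The fixed jig (base plate 200 x 90 x 10 mm, dark). Origin on the desk under the middle of the cradle; +x towards the pivot, the lowered lever points to -x.
- rack: Fixed dark wooden rack 60 x 196 x 10 mm with three light wooden V-nests like the cradle, along rack x, at y = -65, 0 and 65 mm, 36 mm long; bottom of each V 22 mm above the desk, its wall tops 31.6 mm. Origin: centre of the underside.
- popper_mid: Yellow wooden popper body with red front face, green band and black eyes: a plain cylinder, diameter 22 mm, length 45 mm, about 14 g, lying level in one of the rack's three nests (which one varies). Origin at its middle, on its axis; x along its axis (rack x). This is the one to clamp; seated in a V its axis is 37.6 mm above the desk.
- popper_small: Yellow wooden popper body with red front face, green band and black eyes: a plain cylinder, diameter 18 mm, length 45 mm, about 11 g, lying level in one of the rack's three nests (which one varies). Origin at its middle, on its axis; x along its axis (rack x). A look-alike: leave it.
- popper_large: Yellow wooden popper body with red front face, green band and black eyes: a plain cylinder, diameter 26 mm, length 45 mm, about 19 g, lying level in one of the rack's three nests (which one varies). Origin at its middle, on its axis; x along its axis (rack x). A look-alike: leave it.
- spool_blue: Blue thread spool standing, 34 mm diameter, 40 mm high. Bystander. Origin under it.
- spool_green: Green thread spool standing, 34 mm diameter, 40 mm high. Bystander. Origin under it.
- bead_jars: Stack of four clear bead jars, 52 mm diameter, 104 mm high. Bystander. Origin under it.
- varnish: Small amber varnish bottle, 32 mm diameter, 65 mm high. Bystander. Origin under it.
- brush: Brush lying on the desk, 160 mm long. Bystander. Origin at its middle, underside.
There are look-alikes about, which are no part of the job. What is shaped like the jig but orange is not meant.

How it is judged:
On the way, in this order (a step that is already met when the one before it is completed fails the run):
1. the lever is swung up, clear of the cradle (past 1.2 rad) (value of joint lever above 1.2 rad), for 0.2 s.
2. the 22 mm body lies in the cradle, let go, with the lever still up (past 0.5 rad) (x of popper_mid in the frame of cradle between -0.012 and 0.012 m and y of popper_mid in the frame of cradle between -0.005 and 0.005 m and z of popper_mid in the frame of cradle between -0.005 and 0.005 m and angle between the x axis of popper_mid and the x axis of cradle, either way round below 0.12 rad and value of joint lever above 0.5 rad and contact force between popper_mid and the fingers below 0.1 N), for 0.2 s.
At the end, for the whole second after the job is handed in: The 22 mm body lies in the V-cradle (within 12 mm along it, 5 mm across and in height, 0.12 rad in direction) with the foot bearing on it with more than 1.5 N, body and lever at rest; the other two bodies within 20 mm and the bystanders within 30 mm of where they started (x of popper_mid in the frame of cradle between -0.012 and 0.012 m and y of popper_mid in the frame of cradle between -0.005 and 0.005 m and z of popper_mid in the frame of cradle between -0.005 and 0.005 m and angle between the x axis of popper_mid and the x axis of cradle, either way round below 0.12 rad and contact force between presser and popper_mid above 1.5 N and linear speed of popper_mid below 0.01 m/s and velocity of joint lever between -0.02 and 0.02 rad/s and distance of each of popper_small, popper_large from where it was at the start of the episode below 0.02 m and distance of each of spool_blue, spool_green, bead_jars, varnish, brush from where it was at the start of the episode below 0.03 m); the robot touches nothing.
It fails at once if the body is crushed: the foot presses on it with more than 25 N (contact force between presser and popper_mid above 25 N).
It fails at once if one of the other bodies is moved more than 20 mm (distance of any of popper_small, popper_large from where it was at the start of the episode above 0.02 m).
It fails at once if a bystander is moved more than 30 mm (distance of any of spool_blue, spool_green, bead_jars, varnish, brush from where it was at the start of the episode above 0.03 m).
It also fails if it takes over 72 s, if anything falls off the work surface, if the arm or the gripper's body presses on something with over 40 N, if the wrist force passes 120 N, or if a joint passes its speed limit or range.

## Working session

There is one attempt and no reset: what is moved stays moved. The work goes in short steps, Python scripts to look and compute and a tool call to move; the robot and the scene stay as the last step left them, time stands still between calls to the robot, and variables do not carry over. Pictures are saved under pics/ and viewed, at most 12 in all, crops included, and the job is handed in when it is done.

Besides the shell and the picture viewer there is one more tool, called after "Request:" as name(argument=value, ...) on one line, values as JSON. apply_moves: Moves the arm, as the interface text tells. Its arguments: {"type":"object","properties":{"plan":{"type":"array","items":{"type":"object","properties":{"delta_pos":{"type":"array","items":{"type":"number"}},"dr":{"type":"array","items":{"type":"number"}},"hand":{"type":"number"}}}},"force":{"type":"number"}},"required":["plan"]}

```bash
mkdir -p pics
python3 - <<'E'
from workcell import sense,cams
import cv2,numpy as np,pickle
d={}
for n in("scene","side","wrist"):
    c=cams.camera(n);d[n]=c;cv2.imwrite(f"pics/{n}0.png",c["img"][:,:,::-1]);print(n,c["fovy"],c["cx"],c["cy"],np.round(c["extrinsics"],3).tolist())
pickle.dump(d,open("c0.pkl","wb"));print(sense())
E
```

```text
scene 56.41128125395006 280.1699378466038 207.53107356520445 [[-0.738, 0.406, -0.539, 1.107], [0.674, 0.416, -0.61, 0.623], [-0.023, -0.813, -0.581, 0.699], [0.0, 0.0, 0.0, 1.0]]
side 47.863581472244185 280.1205348857206 209.96938436926092 [[0.936, -0.196, 0.294, 0.182], [-0.352, -0.469, 0.81, -1.088], [-0.021, -0.861, -0.508, 0.762], [0.0, 0.0, 0.0, 1.0]]
wrist 65.70646984690485 275.4978223866592 204.3495921080842 [[0.447, -0.845, -0.294, 0.299], [-0.895, -0.423, -0.144, -0.411], [-0.003, 0.328, -0.945, 0.373], [0.0, 0.0, 0.0, 1.0]]
{'clock': 0.15, 'q': array([-1.10798328e+00,  2.41239941e-01,  4.04277157e-03,  1.33522065e+00,
        1.79793709e-05,  1.57080281e+00]), 'qd': array([ 0.00092016, -0.00448485,  0.00318676, -0.00150107, -0.00088365,
       -0.00182518]), 'joint_efforts': array([ 4.64684417e-04, -3.72635901e+01,  2.52638733e+01,  1.23656724e-02,
        5.90094919e-05,  7.32773543e-06]), 'tcp_pos': array([ 0.22302265, -0.44696528,  0.23062094]), 'ee_rot': array([-3.13997116e+00, -1.79688291e-05,  4.62806527e-01]), 'force': array([-0.98737224, -1.06663826, -0.21982266]), 'moment': array([-0.02139546,  0.01362776,  0.01186956]), 'finger_force': 0.0, 'finger_gap': 1.0022669552716863}
```

View pics/scene0.png

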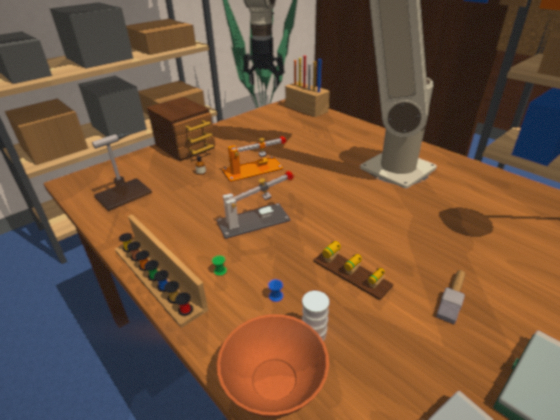

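View pics/side0.png

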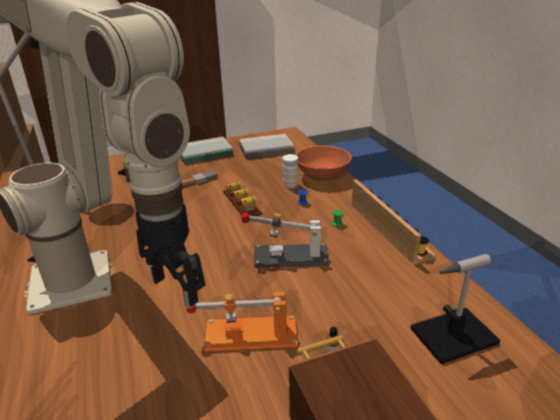

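The scene view shows the grey jig near (253,218), the knob at (290,176), and the rack near (353,270). The side view has the jig at (291,255), the knob at (246,217), and the rack near (241,197). The orange jig is a decoy. I'll zoom in for accuracy.

Run:
```python
import cv2,pickle,numpy as np
d=pickle.load(open("c0.pkl","rb"))
def crop(n,x,y,w,h):
    return cv2.resize(d[n]["img"][y:y+h,x:x+w,::-1],(400,300),interpolation=cv2.INTER_CUBIC)
a=np.vstack([np.hstack([crop("scene",205,165,100,75),crop("scene",305,230,100,75)]),np.hstack([crop("side",235,200,100,75),crop("side",210,170,60,45)])])
cv2.imwrite("pics/z.png",a)
```

```text
(no output)
```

View pics/z.png

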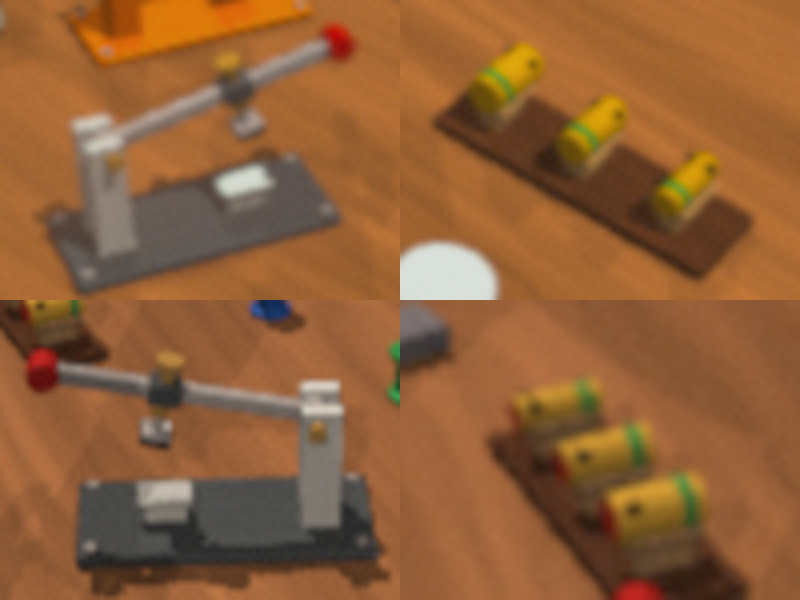

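```bash
cat > h.py <<'E'
import numpy as np,cv2
from scipy.optimize import least_squares
def proj(c,P):
    E=c["extrinsics"];p=(np.atleast_2d(P)-E[:3,3])@E[:3,:3]
    f=210/np.tan(np.radians(c["fovy"])/2)
    return p[:,:2]/p[:,2:]*f+[c["cx"],c["cy"]]
def projf(c,P):
    E=c["extrinsics"];p=(np.atleast_2d(P)-E[:3,3])@E[:3,:3]
    f=210/np.tan(np.radians(c["fovy"])/2);r=np.hypot(p[:,0],p[:,1])
    return p[:,:2]/r[:,None]*(np.arctan2(r,p[:,2])*f)[:,None]+[c["cx"],c["cy"]]
def pl(x,y,a,L):
    L=np.atleast_2d(L);C,S=np.cos(a),np.sin(a)
    return np.c_[x+C*L[:,0]-S*L[:,1],y+S*L[:,0]+C*L[:,1],L[:,2]]
E
python3 - <<'E'
from h import *
import pickle
d=pickle.load(open("c0.pkl","rb"))
px=lambda U,x,y,s:(np.array(U,float)+.5)/s-.5+[x,y]
# jig
o1=px([[244,184],[339,43],[98,135],[340,213],[296,153],[80,288],[47,215]],205,165,4)
o2=px([[165,195],[43,70],[321,98],[80,183],[80,260],[368,178],[375,253]],235,200,4)
def jl(p):
    a,ox=p[3],p[4]
    return lambda ys:np.array([[0,0,.0316],[.1-.18*np.cos(a),0,.09+.18*np.sin(a)],[.1,0,.102]]+[[ox+sx*.1,ys*sy*.045,.01] for sx,sy in((-1,1),(-1,-1),(1,1),(1,-1))])
best=None
for y0 in np.arange(-3,3.1,1):
  def f(p):
    L=jl(p)(1);A=pl(*p[:3],L)
    q1=proj(d["scene"],A);q2=proj(d["side"],A)
    # scene: order by nearest
    r=[q1[:3]-o1[:3],q2[:3]-o2[:3]]
    for q,o in((q1[3:],o1[3:]),(q2[3:],o2[3:])):
        r.append(np.array([w-q[np.argmin(((q-w)**2).sum(1))] for w in o]))
    return np.vstack(r).ravel()
  s=least_squares(f,[.5,-.1,y0,.3,.04],loss="soft_l1")
  if best is None or s.cost<best.cost:best=s
print("jig",best.cost,np.round(best.x,4));print(np.round(best.fun.reshape(-1,2),1).tolist())
o1=px([[106,77],[192,133],[286,188]],305,230,4);o2=px([[255,207],[205,155],[157,103]],210,170,400/60)
for s_ in(1,-1):
  L=np.array([[0,-.065*s_,.0404],[0,0,.0376],[0,.065*s_,.0347]])
  f=lambda p:np.vstack([proj(d["scene"],pl(*p,L))-o1,proj(d["side"],pl(*p,L))-o2]).ravel()
  s=least_squares(f,[.5,.1,0.5]);print("rack",s.cost,np.round(s.x,4),np.round(s.fun.reshape(-1,2),1).tolist())
E
```

```text
jig 6.924134254936269 [ 0.5252 -0.1017 -0.3506  0.2071  0.0392]
[[-0.7, -1.6], [-0.8, -0.0], [0.5, -1.4], [0.2, -1.3], [0.3, 0.2], [-1.1, -0.1], [-0.6, -0.4], [0.0, 0.6], [0.9, 0.4], [0.9, 0.2], [0.2, 0.8], [1.4, 0.4], [0.5, 1.1], [-1.0, 0.4]]
rack 0.6160910067961409 [0.5215 0.2205 0.0744] [[0.2, 0.6], [0.3, -0.5], [-0.1, -0.4], [0.0, 0.0], [0.2, -0.2], [0.5, 0.1]]
rack 0.6160910067965423 [ 0.5215  0.2205 -3.0672] [[0.2, 0.6], [0.3, -0.5], [-0.1, -0.4], [0.0, 0.0], [0.2, -0.2], [0.5, 0.1]]
```

```bash
cat >> h.py <<'E'
J=[.5252,-.1017,-.3506]
def jig(x,y,z): return pl(*J,[x,y,z])[0]
def knob(a): return jig(.1-.18*np.cos(a),0,.09+.18*np.sin(a))
def delta(target,yaw):
    """turn about tool z (deg), then shift in the turned tool's axes (mm)"""
    from workcell import sense
    s=sense();dy=(yaw-s["ee_rot"][2]+np.pi)%(2*np.pi)-np.pi
    v=np.array(target)-s["tcp_pos"];c,S=np.cos(yaw),np.sin(yaw)
    return round(-np.degrees(dy),2),np.round(1e3*np.array([c*v[0]+S*v[1],S*v[0]-c*v[1],-v[2]]),1)
E
python3 - <<'E'
from h import *
import pickle
d=pickle.load(open("c0.pkl","rb"))
for a,b in(((339/4+205,43/4+165),(43/4+235,70/4+200)),((283,141),(191,308))):
    s=least_squares(lambda P:np.r_[proj(d["scene"],P)[0]-a,proj(d["side"],P)[0]-b],[.5,0,.1]);print(np.round(s.x,4),np.round(s.fun,1))
print(knob(.207))
k=knob(.207);print(delta(k+[0,0,.08],-.3506))
E
```

```text
[ 0.4534 -0.073   0.1258] [-0.5  0.2 -0.5 -0.2]
[ 0.2579 -0.3131  0.0841] [-0.3  0.2 -0.2 -0.1]
[ 0.45367555 -0.0755429   0.12699448]
(np.float64(46.6), array([  89.1, -428. ,   23.6]))
```

Request:
apply_moves(plan=[{"dr": [0,0,8],"hand": 0.2},{"dr": [0,0,8],"hand": 0.2},{"dr": [0,0,8],"hand": 0.2},{"dr": [0,0,8],"hand": 0.2},{"dr": [0,0,8],"hand": 0.2},{"dr": [0,0,6.6],"hand": 0.2}], force=40)

```text
validation failed for argument at $.pl...
```

Request:
apply_moves(plan=[{"delta_pos": [0,0,0],"dr": [0,0,8],"hand": 0.2},{"delta_pos": [0,0,0],"dr": [0,0,8],"hand": 0.2},{"delta_pos": [0,0,0],"dr": [0,0,8],"hand": 0.2},{"delta_pos": [0,0,0],"dr": [0,0,8],"hand": 0.2},{"delta_pos": [0,0,0],"dr": [0,0,8],"hand": 0.2},{"delta_pos": [0,0,0],"dr": [0,0,6.6],"hand": 0.2}], force=40)

```text
clock: 0.75
tcp_pos: [0.2231, -0.4471, 0.2309]
ee_rot: [-3.141, 0.001, -0.356]
force: [-0.0, 0.2, 0.5]
finger_gap: 0.599
finger_force: 0.0
```

Request:
apply_moves(plan=[{"delta_pos": [9,-43,2],"dr": [0,0,0],"hand": 0.2},{"delta_pos": [9,-43,2],"dr": [0,0,0],"hand": 0.2},{"delta_pos": [9,-43,2],"dr": [0,0,0],"hand": 0.2},{"delta_pos": [9,-43,2],"dr": [0,0,0],"hand": 0.2},{"delta_pos": [9,-43,2],"dr": [0,0,0],"hand": 0.2},{"delta_pos": [9,-43,2],"dr": [0,0,0],"hand": 0.2},{"delta_pos": [9,-43,2],"dr": [0,0,0],"hand": 0.2},{"delta_pos": [9,-43,2],"dr": [0,0,0],"hand": 0.2},{"delta_pos": [9,-43,2],"dr": [0,0,0],"hand": 0.2},{"delta_pos": [8,-43,2],"dr": [0,0,0],"hand": 0.2}])

```text
clock: 1.75
tcp_pos: [0.4395, -0.1178, 0.2118]
ee_rot: [-3.102, 0.001, -0.287]
force: [-0.1, -0.1, 0.4]
finger_gap: 0.599
finger_force: 0.0
```

Run:
```python
from h import *
from workcell import cams,sense
k=knob(.207)
c=cams.camera("wrist");s=sense();print(s["clock"],s["tcp_pos"],s["ee_rot"],s["finger_gap"],s["force"],delta(k+[0,0,-.019],-.3506))
cv2.imwrite("pics/w1.png",c["img"][:,:,::-1])
hsv=cv2.cvtColor(c["img"],cv2.COLOR_RGB2HSV);m=cv2.inRange(hsv,(0,180,90),(5,255,255))|cv2.inRange(hsv,(174,180,90),(180,255,255))
n,_,st,ce=cv2.connectedComponentsWithStats(m);print([(st[i].tolist(),ce[i].round(1).tolist()) for i in range(1,n) if st[i][4]>40])
print("pred knob",projf(c,k),"cradle",projf(c,jig(0,0,.0316)),"cheek",projf(c,jig(.1,0,.102)),"pop",projf(c,[.5215,.2205,.0376]))
```

```text
1.8 [ 0.44128543 -0.11677536  0.21164548] [-3.10002280e+00 -8.71227299e-05 -2.85636058e-01] 0.6019051265429176 [ 2.04734662  0.34522057 -0.56901486] (np.float64(3.72), array([ -2.5, -43. , 103.7]))
[([205, 195, 28, 28, 659], [218.6, 209.3]), ([477, 288, 23, 18, 295], [486.8, 297.0])]
pred knob [[219.53569808 208.74608812]] cradle [[241.27310808 102.93552559]] cheek [[236.26494577 -17.58700091]] pop [[ 22.04723641 195.17660488]]
```

View pics/w1.png

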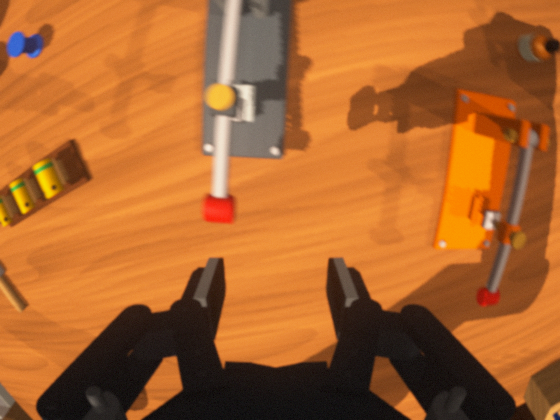

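The wrist view shows the knob at (219,209) against a prediction of (219.5,208.7), so the jig fit holds. Fast rows picked up a small tilt, so I'll correct orientation too.

```bash
cat >> h.py <<'E'
def delta(target,yaw):
    """rotvec (deg, tool axes), then shift in the turned tool's axes (mm)"""
    from workcell import sense
    from scipy.spatial.transform import Rotation as R
    s=sense();A=R.from_euler("xyz",s["ee_rot"]);B=R.from_euler("xyz",[np.pi,0,yaw])
    return np.round((A.inv()*B).as_rotvec(degrees=True),2).tolist(),np.round(1e3*B.inv().apply(np.array(target)-s["tcp_pos"]),1).tolist()
E
python3 -c "
from h import *
print(delta(knob(.207)+[0,0,-.017],-.3506))"
```

```text
([-2.38, 0.07, 3.72], [-2.5, -43.0, 101.7])
```

Request:
apply_moves(plan=[{"delta_pos": [0,0,0],"dr": [-2.4,0,3.7],"hand": 0.2},{"delta_pos": [-1,-22,0],"dr": [0,0,0],"hand": 0.2},{"delta_pos": [-1,-21,0],"dr": [0,0,0],"hand": 0.2},{"delta_pos": [0,0,20],"dr": [0,0,0],"hand": 0.2},{"delta_pos": [0,0,20],"dr": [0,0,0],"hand": 0.2},{"delta_pos": [0,0,20],"dr": [0,0,0],"hand": 0.2},{"delta_pos": [0,0,20],"dr": [0,0,0],"hand": 0.2},{"delta_pos": [0,0,12],"dr": [0,0,0],"hand": 0.2}])

```text
clock: 2.6
tcp_pos: [0.4349, -0.1196, 0.1198]
ee_rot: [-3.106, 0.005, -0.293]
force: [-3.9, 1.6, 4.4]
finger_gap: 0.597
finger_force: 2.2
```

```bash
python3 -c "
from h import *
print(delta(knob(.207)+[0,0,-.017],-.3506))"
```

```text
([-2.05, 0.34, 3.32], [2.5, -47.8, 9.8])
```

```bash
python3 -c "
from workcell import sense,cams
s=sense();print(s)
import cv2
for n in ['side','scene']: cv2.imwrite('pics/%s1.png'%n,cams.camera(n)['img'][:,:,::-1])
print(sense()['q'],sense()['tcp_pos'])"
```

```text
{'clock': 2.6, 'q': array([-0.29259367,  0.23342304, -0.31171956,  1.03058061,  0.03598057,
        3.14150068]), 'qd': array([ 0.00876861,  0.11065545, -0.17384471, -0.2804004 , -0.00231717,
        0.01116864]), 'joint_efforts': array([  0.17419869, -32.4576509 ,  22.99078166,  -1.14222463,
         0.14390824,   0.12371773]), 'tcp_pos': array([ 0.4349108 , -0.11961001,  0.11980707]), 'ee_rot': array([-3.10561164,  0.00492358, -0.29250176]), 'force': array([-3.90767715,  1.59876665,  4.37964093]), 'moment': array([0.17817562, 0.74420864, 0.19318068]), 'finger_force': 2.241470441222191, 'finger_gap': 0.5968583221213443}
[-0.2925637   0.23386241 -0.31137565  1.03092444  0.03578304  3.14160451] [ 0.4349108  -0.11965846  0.11972331]
```

View pics/side1.png

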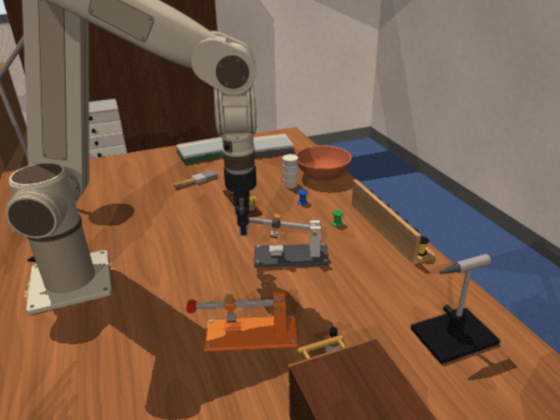

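q6 sits at its 3.14 limit, so I must use the half-turn equivalent (yaw −0.35+π). I'll lift and turn back.

Request:
apply_moves(plan=[{"delta_pos": [0,0,-20],"dr": [0,0,0],"hand": 0.2},{"delta_pos": [0,0,-20],"dr": [0,0,0],"hand": 0.2},{"delta_pos": [0,0,-20],"dr": [0,0,0],"hand": 0.2},{"delta_pos": [0,0,-20],"dr": [0,0,-8],"hand": 0.2},{"delta_pos": [0,0,0],"dr": [0,0,-8.5],"hand": 0.2},{"delta_pos": [0,0,0],"dr": [0,0,-8.5],"hand": 0.2},{"delta_pos": [0,0,0],"dr": [0,0,-8.5],"hand": 0.2},{"delta_pos": [0,0,0],"dr": [0,0,-8.5],"hand": 0.2},{"delta_pos": [0,0,0],"dr": [0,0,-8.5],"hand": 0.2},{"delta_pos": [0,0,0],"dr": [0,0,-8.5],"hand": 0.2}])

```text
clock: 3.7
tcp_pos: [0.436, -0.123, 0.202]
ee_rot: [-3.123, -0.03, 0.743]
force: [0.6, -0.9, 0.7]
finger_gap: 0.599
finger_force: 0.0
```

Request:
apply_moves(plan=[{"delta_pos": [0,0,0],"dr": [0,0,-8.5],"hand": 0.2},{"delta_pos": [0,0,0],"dr": [0,0,-8.5],"hand": 0.2},{"delta_pos": [0,0,0],"dr": [0,0,-8.5],"hand": 0.2},{"delta_pos": [0,0,0],"dr": [0,0,-8.5],"hand": 0.2},{"delta_pos": [0,0,0],"dr": [0,0,-8.5],"hand": 0.2},{"delta_pos": [0,0,0],"dr": [0,0,-8.5],"hand": 0.2},{"delta_pos": [0,0,0],"dr": [0,0,-8.5],"hand": 0.2},{"delta_pos": [0,0,0],"dr": [0,0,-8.5],"hand": 0.2},{"delta_pos": [0,0,0],"dr": [0,0,-8.5],"hand": 0.2},{"delta_pos": [0,0,0],"dr": [0,0,-8.5],"hand": 0.2}])

```text
clock: 4.7
tcp_pos: [0.436, -0.123, 0.202]
ee_rot: [3.113, -0.021, 2.227]
force: [-0.1, -0.1, 0.5]
finger_gap: 0.598
finger_force: 0.0
```

Run:
```python
from h import *
from workcell import cams,sense
k=knob(.207);s=sense();print(s["q"],s["tcp_pos"]);print(delta(k+[0,0,-.017],np.pi-.3506))
c=cams.camera("wrist")
hsv=cv2.cvtColor(c["img"],cv2.COLOR_RGB2HSV);m=cv2.inRange(hsv,(0,180,90),(5,255,255))|cv2.inRange(hsv,(174,180,90),(180,255,255))
n,_,st,ce=cv2.connectedComponentsWithStats(m);print([(st[i].tolist(),ce[i].round(1).tolist()) for i in range(1,n) if st[i][4]>100])
print("pred knob",projf(c,k))
```

```text
[-0.29885398  0.16442825 -0.16925288  1.23793256  0.03566499  0.61604564] [ 0.43596191 -0.12298762  0.20200567]
([1.94, -0.72, -32.33], [-0.3, 50.6, 92.0])
[([310, 158, 38, 38, 843], [328.7, 176.7]), ([22, 238, 22, 23, 336], [32.2, 248.0])]
pred knob [[334.65459469 181.18938012]]
```

Request:
apply_moves(plan=[{"delta_pos": [0,0,0],"dr": [0.5,-0.2,-8.1],"hand": 0.2},{"delta_pos": [0,0,0],"dr": [0.5,-0.2,-8.1],"hand": 0.2},{"delta_pos": [0,0,0],"dr": [0.5,-0.2,-8.1],"hand": 0.2},{"delta_pos": [0,0,0],"dr": [0.5,-0.1,-8.1],"hand": 0.2},{"delta_pos": [0,17,0],"dr": [0,0,0],"hand": 0.2},{"delta_pos": [0,17,0],"dr": [0,0,0],"hand": 0.2},{"delta_pos": [0,16,0],"dr": [0,0,0],"hand": 0.2},{"delta_pos": [0,0,10],"dr": [0,0,0],"hand": 0.2},{"delta_pos": [0,0,0],"dr": [0,0,0],"hand": 0.2}])

```text
clock: 5.65
tcp_pos: [0.4521, -0.0759, 0.19]
ee_rot: [-3.139, -0.004, 2.786]
force: [-0.4, -0.2, 0.0]
finger_gap: 0.597
finger_force: 0.0
```

```bash
cat >> h.py <<'E'
def red():
    from workcell import cams
    c=cams.camera("wrist")
    hsv=cv2.cvtColor(c["img"],cv2.COLOR_RGB2HSV);m=cv2.inRange(hsv,(0,180,90),(5,255,255))|cv2.inRange(hsv,(174,180,90),(180,255,255))
    n,_,st,ce=cv2.connectedComponentsWithStats(m)
    return c,[(st[i].tolist(),ce[i].round(1).tolist()) for i in range(1,n) if st[i][4]>100]
E
python3 - <<'E'
from h import *
print(delta(knob(.207)+[0,0,-.017],np.pi-.3506))
c,r=red();print(r)
for a in(.12,.15,.18,.207,.23):print(a,projf(c,knob(a)).round(1))
cv2.imwrite("pics/w2.png",c["img"][:,:,::-1])
E
```

```text
([-0.13, -0.24, -0.31], [-1.3, 0.9, 80.0])
[([260, 204, 32, 30, 910], [275.7, 218.0])]
0.12 [[278.6 213.4]]
0.15 [[278.6 217. ]]
0.18 [[278.7 221. ]]
0.207 [[278.7 224.8]]
0.23 [[278.8 228.4]]
```

View pics/w2.png

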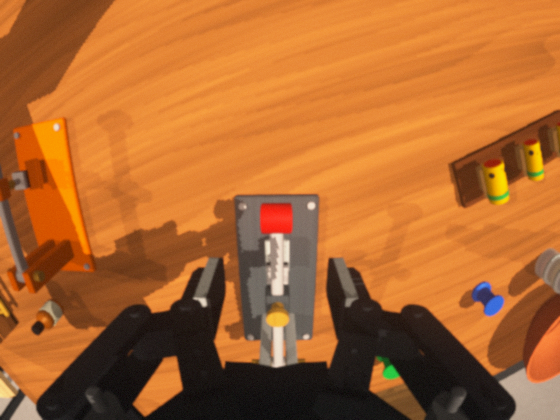

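The fingers are centred on the knob at x≈276 px. The lever was nudged to about 0.16 rad. I'll descend and pinch.

Request:
apply_moves(plan=[{"delta_pos": [0,0,22],"dr": [0,0,0],"hand": 0.2},{"delta_pos": [0,0,22],"dr": [0,0,0],"hand": 0.2},{"delta_pos": [0,0,22],"dr": [0,0,0],"hand": 0.2},{"delta_pos": [0,0,22],"dr": [0,0,0],"hand": 0.2},{"delta_pos": [0,0,0],"dr": [0,0,0],"hand": -1},{"delta_pos": [0,0,0],"dr": [0,0,0],"hand": -1},{"delta_pos": [0,0,0],"dr": [0,0,0],"hand": -1},{"delta_pos": [0,0,0],"dr": [0,0,0],"hand": -1}], force=50)

```text
clock: 6.5
tcp_pos: [0.4526, -0.076, 0.1035]
ee_rot: [-3.141, -0.002, 2.787]
force: [0.1, 2.0, -1.8]
finger_gap: 0.248
finger_force: 50.6
```

Request:
apply_moves(plan=[{"delta_pos": [-3,0,-12],"dr": [0,0,0],"hand": -1},{"delta_pos": [-3,0,-12],"dr": [0,0,0],"hand": -1},{"delta_pos": [-5,0,-13],"dr": [0,0,0],"hand": -1},{"delta_pos": [-5,0,-12],"dr": [0,0,0],"hand": -1},{"delta_pos": [-6,0,-12],"dr": [0,0,0],"hand": -1},{"delta_pos": [-7,0,-11],"dr": [0,0,0],"hand": -1},{"delta_pos": [-8,0,-11],"dr": [0,0,0],"hand": -1},{"delta_pos": [-9,0,-10],"dr": [0,0,0],"hand": -1},{"delta_pos": [-10,0,-9],"dr": [0,0,0],"hand": -1},{"delta_pos": [-10,0,-9],"dr": [0,0,0],"hand": -1}])

```text
clock: 7.5
tcp_pos: [0.5131, -0.0977, 0.2127]
ee_rot: [-3.141, -0.009, 2.787]
force: [0.0, 4.8, -10.3]
finger_gap: 0.242
finger_force: 49.2
```

Run:
```python
from h import *
from workcell import sense,cams
s=sense();print(s["tcp_pos"],s["force"]);print(delta(knob(.9)+[0,0,-.017],np.pi-.3506))
c,r=red();print(r)
for a in(.15,.7,.8,.9,1.):print(a,projf(c,knob(a)).round(1))
```

```text
[ 0.51308706 -0.09765084  0.21274053] [  0.04586154   4.76196128 -10.33126537]
([-0.02, -0.49, -0.23], [-0.9, 0.4, -1.3])
[([250, 252, 52, 45, 2203], [275.5, 274.1])]
0.15 [[277.2 123.1]]
0.7 [[278.5 219.5]]
0.8 [[278.8 253.8]]
0.9 [[279.  291.6]]
1.0 [[279.2 330.4]]
```

Request:
apply_moves(plan=[{"delta_pos": [0,0,0],"dr": [0,0,0],"hand": 0},{"delta_pos": [0,0,0],"dr": [0,0,0],"hand": 0},{"delta_pos": [0,0,0],"dr": [0,0,0],"hand": 0},{"delta_pos": [5,0,4],"dr": [0,0.5,0],"hand": 0},{"delta_pos": [0,0,0],"dr": [0,0,0],"hand": -1},{"delta_pos": [0,0,0],"dr": [0,0,0],"hand": -1},{"delta_pos": [0,0,0],"dr": [0,0,0],"hand": -1}])

```text
clock: 8.25
tcp_pos: [0.5099, -0.0965, 0.2098]
ee_rot: [-3.141, -0.012, 2.787]
force: [-0.3, 4.1, 1.3]
finger_gap: 0.248
finger_force: 49.7
```

Request:
apply_moves(plan=[{"delta_pos": [-12.5,0,-10],"dr": [0,0,0],"hand": -1},{"delta_pos": [-13.5,0,-9],"dr": [0,0,0],"hand": -1},{"delta_pos": [-14,0,-7.5],"dr": [0,0,0],"hand": -1},{"delta_pos": [-15,0,-6],"dr": [0,0,0],"hand": -1},{"delta_pos": [-15.5,0,-5],"dr": [0,0,0],"hand": -1},{"delta_pos": [-16,0,-3.5],"dr": [0,0,0],"hand": -1},{"delta_pos": [-16,0,-2],"dr": [0,0,0],"hand": -1},{"delta_pos": [-16,0,-0.5],"dr": [0,0,0],"hand": -1},{"delta_pos": [-16,0,1],"dr": [0,0,0],"hand": -1},{"delta_pos": [-16,0,2],"dr": [0,0,0],"hand": -1}])

```text
clock: 9.25
tcp_pos: [0.6507, -0.1468, 0.2483]
ee_rot: [3.14, -0.017, 2.788]
force: [-3.7, 8.7, 1.8]
finger_gap: 0.247
finger_force: 48.7
```

Run:
```python
from h import *
from workcell import sense,cams
print(delta(knob(1.75)+[0,0,-.017],np.pi-.3506))
c,r=red();print(r)
for a in(1.,1.4,1.5,1.6,1.7,1.8):print(a,projf(c,knob(a)).round(1))
```

```text
([0.12, -0.97, -0.17], [1.3, -0.7, -1.8])
[([249, 251, 55, 48, 2461], [275.6, 274.7])]
1.0 [[275.8   0. ]]
1.4 [[276.6 148.5]]
1.5 [[276.7 194.5]]
1.6 [[276.8 236.9]]
1.7 [[276.8 272.9]]
1.8 [[276.8 301.6]]
```

Request:
apply_moves(plan=[{"delta_pos": [-11,0,1.5],"dr": [0,0,0],"hand": -1},{"delta_pos": [-11,0,2.5],"dr": [0,0,0],"hand": -1},{"delta_pos": [0,0,0],"dr": [0,0,0],"hand": -1},{"delta_pos": [0,0,0],"dr": [0,0,0],"hand": 0},{"delta_pos": [0,0,0],"dr": [0,0,0],"hand": 0},{"delta_pos": [0,0,0],"dr": [0,0,0],"hand": 0},{"delta_pos": [0,0,-15],"dr": [0,1,0],"hand": 0},{"delta_pos": [0,0,-15],"dr": [0,0,0],"hand": 0},{"delta_pos": [0,0,-15],"dr": [0,0,0],"hand": 0},{"delta_pos": [0,0,-5],"dr": [0,0,0],"hand": 0}])

```text
clock: 10.3
tcp_pos: [0.6739, -0.1586, 0.2967]
ee_rot: [-3.14, -0.025, 2.785]
force: [0.5, 0.0, 1.1]
finger_gap: 0.5
finger_force: 0.0
```

Run:
```python
from h import *
c,r=red();print(r)
for a in(1.6,1.7,1.8,1.9):print(a,projf(c,knob(a)).round(1))
print(delta([.5215,.2205,.16],np.pi+.0744))
```

```text
[([263, 205, 38, 37, 1310], [281.5, 223.1])]
1.6 [[281.8 154.8]]
1.7 [[281.8 186.8]]
1.8 [[281.7 215.2]]
1.9 [[281.5 239.3]]
([0.21, -1.41, -24.67], [123.8, 389.3, 136.7])
```

Request:
apply_moves(plan=[{"delta_pos": [0,0,0],"dr": [0,-0.5,-8.2],"hand": 0},{"delta_pos": [0,0,0],"dr": [0,-0.5,-8.2],"hand": 0},{"delta_pos": [0,0,0],"dr": [0,-0.4,-8.2],"hand": 0},{"delta_pos": [9,28,0],"dr": [0,0,0],"hand": 0},{"delta_pos": [9,28,0],"dr": [0,0,0],"hand": 0},{"delta_pos": [9,28,0],"dr": [0,0,0],"hand": 0},{"delta_pos": [9,28,5],"dr": [0,0,0],"hand": 0},{"delta_pos": [9,28,5],"dr": [0,0,0],"hand": 0},{"delta_pos": [9,28,5],"dr": [0,0,0],"hand": 0},{"delta_pos": [9,28,5],"dr": [0,0,0],"hand": 0}])

```text
clock: 11.35
tcp_pos: [0.595, 0.0338, 0.2747]
ee_rot: [3.137, -0.004, -3.068]
force: [-0.5, 0.2, 0.2]
finger_gap: 0.5
finger_force: 0.0
```

Request:
apply_moves(plan=[{"delta_pos": [9,28,10],"dr": [0,0,0],"hand": 0},{"delta_pos": [9,28,15],"dr": [0,0,0],"hand": 0},{"delta_pos": [9,28,15],"dr": [0,0,0],"hand": 0},{"delta_pos": [9,28,15],"dr": [0,0,0],"hand": 0},{"delta_pos": [9,28,15],"dr": [0,0,0],"hand": 0},{"delta_pos": [9,28,15],"dr": [0,0,0],"hand": 0},{"delta_pos": [8,28,15],"dr": [0,0,0],"hand": 0},{"delta_pos": [0,0,15],"dr": [0,0,0],"hand": 0},{"delta_pos": [0,0,0],"dr": [0,0,0],"hand": 0}])

```text
clock: 12.25
tcp_pos: [0.517, 0.2243, 0.1589]
ee_rot: [3.139, -0.008, -3.066]
force: [-0.2, -0.7, -1.2]
finger_gap: 0.503
finger_force: 0.0
```

Run:
```python
from h import *
print(delta([.5215,.2205,.0335],np.pi+.0744))
c,r=red();
for y in(-.065,0,.065):print(projf(c,pl(.5215,.2205,.0744,[[-.0225,y,.0376],[.0225,y,.0376]])).round(1).tolist())
hsv=cv2.cvtColor(c["img"],cv2.COLOR_RGB2HSV);m=cv2.inRange(hsv,(22,120,80),(34,255,255))
m=cv2.morphologyEx(m,cv2.MORPH_CLOSE,np.ones((13,13)))
for k in cv2.findContours(m,0,2)[0]:
    if cv2.contourArea(k)>500:print(cv2.minAreaRect(k))
cv2.imwrite("pics/w3.png",c["img"][:,:,::-1])
```

```text
([0.16, -0.46, 0.06], [-4.2, -4.1, 125.4])
[[195.3, 178.0], [199.1, 226.8]]
[[271.4, 177.5], [271.6, 227.2]]
[[347.8, 177.9], [344.3, 226.8]]
((193.10659790039062, 204.67214965820312), (45.53947448730469, 29.2430419921875), 84.80557250976562)
((268.5, 205.0), (50.0, 25.0), 90.0)
((342.0, 202.0), (48.0, 20.0), 90.0)
```

View pics/w3.png

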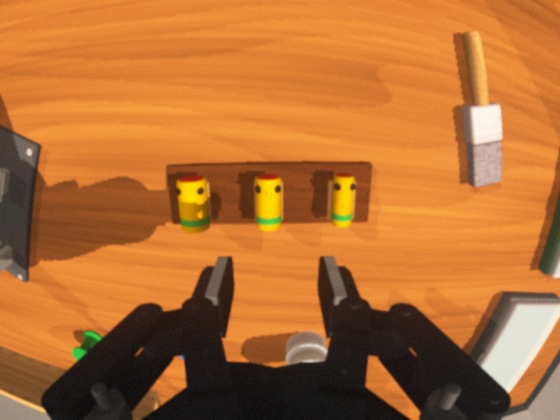

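The middle nest at (268,203) holds the 22 mm body: widths are 29, 25 and 20 px from left to right. I'll shift about −5 mm in y and descend partway to check.

Request:
apply_moves(plan=[{"delta_pos": [-4,-5,20],"dr": [0,-0.5,0],"hand": 0},{"delta_pos": [0,0,20],"dr": [0,0,0],"hand": 0},{"delta_pos": [0,0,20],"dr": [0,0,0],"hand": 0},{"delta_pos": [0,0,15],"dr": [0,0,0],"hand": 0},{"delta_pos": [0,0,0],"dr": [0,0,0],"hand": 0}])

```text
clock: 12.8
tcp_pos: [0.523, 0.2187, 0.0852]
ee_rot: [3.138, 0.002, -3.069]
force: [0.6, -0.4, 0.4]
finger_gap: 0.496
finger_force: 0.0
```

Run:
```python
from h import *
print(delta([.5215,.2205,.0335],np.pi+.0744))
c,r=red();
for y in(-.065,0,.065):print(projf(c,pl(.5215,.2205,.0744,[[-.0225,y,.0376],[.0225,y,.0376]])).round(1).tolist())
hsv=cv2.cvtColor(c["img"],cv2.COLOR_RGB2HSV);m=cv2.inRange(hsv,(22,120,80),(34,255,255))
m=cv2.morphologyEx(m,cv2.MORPH_CLOSE,np.ones((13,13)))
for k in cv2.findContours(m,0,2)[0]:
    if cv2.contourArea(k)>500:print(cv2.boundingRect(k),cv2.minAreaRect(k))
cv2.imwrite("pics/w4.png",c["img"][:,:,::-1])
```

```text
([0.21, 0.14, -0.13], [1.4, 1.9, 51.7])
[[177.1, 197.5], [184.6, 260.1]]
[[280.1, 196.9], [279.9, 261.2]]
[[381.9, 196.8], [374.2, 259.1]]
(154, 202, 36, 26) ((172.2923583984375, 215.65940856933594), (24.558597564697266, 34.40261459350586), 84.0938491821289)
(259, 200, 35, 67) ((276.0, 233.0), (66.0, 34.0), 90.0)
(358, 197, 31, 64) ((376.0005187988281, 227.58154296875), (26.387094497680664, 65.36294555664062), 15.592809677124023)
```

View pics/w4.png

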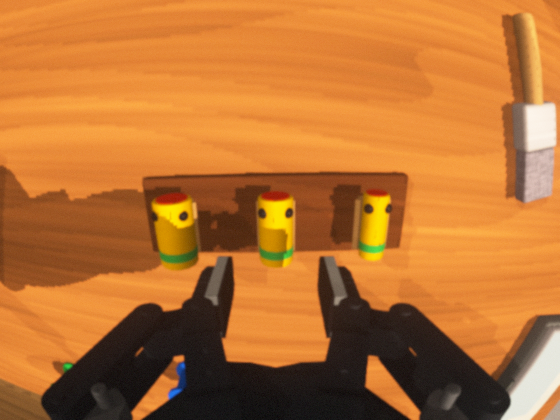

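The body is centred between the fingers at (276,229). I'll descend and grip.

Request:
apply_moves(plan=[{"delta_pos": [1,0,17],"dr": [0,0,0],"hand": 0},{"delta_pos": [0,0,17],"dr": [0,0,0],"hand": 0},{"delta_pos": [0,0,12],"dr": [0,0,0],"hand": 0},{"delta_pos": [0,0,5.5],"dr": [0,0,0],"hand": 0},{"delta_pos": [0,0,0],"dr": [0,0,0],"hand": -1},{"delta_pos": [0,0,0],"dr": [0,0,0],"hand": -1},{"delta_pos": [0,0,0],"dr": [0,0,0],"hand": -1},{"delta_pos": [0,0,0],"dr": [0,0,0],"hand": -1}], force=25)

```text
clock: 13.65
tcp_pos: [0.5237, 0.2193, 0.036]
ee_rot: [3.139, 0.007, -3.069]
force: [-0.2, -4.9, 3.1]
finger_gap: 0.241
finger_force: 25.7
```

Request:
apply_moves(plan=[{"delta_pos": [0,0,-5],"dr": [0,0,0],"hand": -1},{"delta_pos": [0,0,-10],"dr": [0,0,0],"hand": -1},{"delta_pos": [0,0,-20],"dr": [0,0,0],"hand": -1},{"delta_pos": [0,0,-20],"dr": [0,0,0],"hand": -1},{"delta_pos": [0,0,-20],"dr": [0,0,0],"hand": -1},{"delta_pos": [0,0,-20],"dr": [0,0,0],"hand": -1},{"delta_pos": [0,0,-20],"dr": [0,0,0],"hand": -1}])

```text
clock: 14.35
tcp_pos: [0.5229, 0.2207, 0.1523]
ee_rot: [3.135, 0.007, -3.067]
force: [1.3, -0.5, -0.1]
finger_gap: 0.243
finger_force: 25.5
```

Run:
```python
from h import *
print(delta(jig(0,0,.14),np.pi-.3506))
c,r=red();print(r)
cv2.imwrite("pics/w5.png",c["img"][:,:,::-1])
```

```text
([0.47, 0.34, 24.36], [-112.9, -302.0, 12.3])
[([259, 220, 33, 14, 297], [275.0, 226.1])]
```

View pics/w5.png

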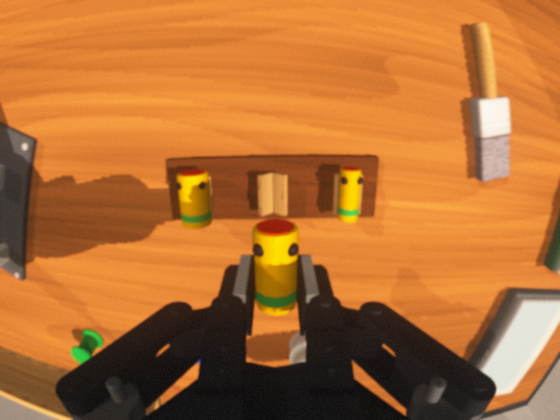

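The body is held straight at (275,268), and the two others are untouched. Next is the cradle.

Request:
apply_moves(plan=[{"delta_pos": [0,0,0],"dr": [0.2,0.1,8.1],"hand": -1},{"delta_pos": [0,0,0],"dr": [0.1,0.1,8.1],"hand": -1},{"delta_pos": [0,0,0],"dr": [0.1,0.1,8.1],"hand": -1},{"delta_pos": [-10,-28,-5],"dr": [0,0,0],"hand": -1},{"delta_pos": [-10,-28,0],"dr": [0,0,0],"hand": -1},{"delta_pos": [-10,-28,0],"dr": [0,0,0],"hand": -1},{"delta_pos": [-10,-28,0],"dr": [0,0,0],"hand": -1},{"delta_pos": [-10,-28,0],"dr": [0,0,0],"hand": -1},{"delta_pos": [-10,-28,0],"dr": [0,0,0],"hand": -1},{"delta_pos": [-10,-28,0],"dr": [0,0,0],"hand": -1}])

```text
clock: 15.4
tcp_pos: [0.5215, 0.0111, 0.1562]
ee_rot: [3.141, 0.001, 2.792]
force: [-0.3, 0.3, -0.1]
finger_gap: 0.239
finger_force: 25.5
```

Request:
apply_moves(plan=[{"delta_pos": [-10,-26,0],"dr": [0,0,0],"hand": -1},{"delta_pos": [-11,-26,0],"dr": [0,0,0],"hand": -1},{"delta_pos": [-11,-27,0],"dr": [0,0,0],"hand": -1},{"delta_pos": [-11,-27,0],"dr": [0,0,0],"hand": -1},{"delta_pos": [0,0,0],"dr": [0,0,0],"hand": -1}])

```text
clock: 15.9
tcp_pos: [0.5258, -0.1053, 0.1561]
ee_rot: [-3.141, 0.002, 2.787]
force: [0.8, 1.1, -1.0]
finger_gap: 0.247
finger_force: 25.5
```

Run:
```python
from h import *
print(delta(jig(0,0,.036),np.pi-.3506))
c,r=red();print(r)
P=[jig(x,y,.0316) for x in(-.018,.018) for y in(-.0125,.0125)];print(projf(c,P).round(1).tolist())
P=[jig(-.0608,y,.01) for y in(-.045,.045)];print(projf(c,P).round(1).tolist())
cv2.imwrite("pics/w6.png",c["img"][:,:,::-1])
```

```text
([-0.05, 0.12, -0.21], [1.8, 3.2, 120.1])
[([258, 220, 35, 14, 377], [274.9, 226.1])]
[[265.8, 172.8], [295.4, 172.7], [266.3, 212.8], [294.8, 212.7]]
[[229.3, 120.8], [330.8, 120.6]]
```

View pics/w6.png

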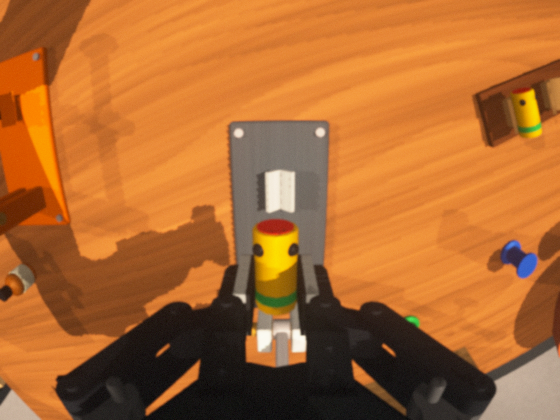

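The cradle is at (280,191), about 3.5 mm in +y from the held body. I'll correct and lower.

Request:
apply_moves(plan=[{"delta_pos": [2,3.5,15],"dr": [0,0,0],"hand": -1},{"delta_pos": [0,0,20],"dr": [0,0,0],"hand": -1},{"delta_pos": [0,0,20],"dr": [0,0,0],"hand": -1},{"delta_pos": [0,0,20],"dr": [0,0,0],"hand": -1},{"delta_pos": [0,0,15],"dr": [0,0,0],"hand": -1},{"delta_pos": [0,0,10],"dr": [0,0,0],"hand": -1},{"delta_pos": [0,0,10],"dr": [0,0,0],"hand": -1},{"delta_pos": [0,0,0],"dr": [0,0,0],"hand": -1}])

```text
clock: 16.75
tcp_pos: [0.5237, -0.098, 0.0444]
ee_rot: [-3.141, -0.002, 2.792]
force: [0.3, -0.2, -0.7]
finger_gap: 0.243
finger_force: 25.5
```

Run:
```python
from h import *
from workcell import sense
s=sense();print(s["force"],delta(jig(0,0,.036),np.pi-.3506))
```

```text
[ 0.28804221 -0.18871812 -0.68199829] ([-0.06, -0.12, 0.06], [-2.7, -2.9, 8.4])
```

Request:
apply_moves(plan=[{"delta_pos": [0,0,0],"dr": [0,0,0],"hand": -1},{"delta_pos": [0,0,0],"dr": [0,0,0],"hand": -1}])

```text
clock: 16.95
tcp_pos: [0.5251, -0.0988, 0.0462]
ee_rot: [-3.141, 0.001, 2.791]
force: [0.3, -0.8, -0.1]
finger_gap: 0.242
finger_force: 25.5
```

Run:
```python
from h import *
from workcell import sense
s=sense();print(s["qd"].round(4),delta(jig(0,0,.036),np.pi-.3506))
```

```text
[-0.003  -0.0017  0.0004 -0.0005 -0.0008 -0.0009] ([-0.04, 0.08, 0.02], [-1.1, -2.7, 10.2])
```

Request:
apply_moves(plan=[{"delta_pos": [0,-2.2,0],"dr": [0,0,0],"hand": -1},{"delta_pos": [0,0,4],"dr": [0,0,0],"hand": -1},{"delta_pos": [0,0,3],"dr": [0,0,0],"hand": -1},{"delta_pos": [0,0,2],"dr": [0,0,0],"hand": -1},{"delta_pos": [0,0,0],"dr": [0,0,0],"hand": -1},{"delta_pos": [0,0,0],"dr": [0,0,0],"hand": -1}])

```text
clock: 17.55
tcp_pos: [0.5235, -0.1008, 0.0363]
ee_rot: [-3.141, -0.001, 2.791]
force: [0.4, -0.3, 0.1]
finger_gap: 0.245
finger_force: 25.5
```

Run:
```python
from h import *
from workcell import sense
s=sense();print(s["force"],delta(jig(0,0,.036),np.pi-.3506))
```

```text
[ 0.35071467 -0.32394453  0.0854659 ] ([-0.06, -0.03, 0.01], [-1.9, -0.2, 0.3])
```

Request:
apply_moves(plan=[{"delta_pos": [0,0,0.8],"dr": [0,0,0],"hand": -1},{"delta_pos": [0,0,0],"dr": [0,0,0],"hand": -1}])

```text
clock: 17.75
tcp_pos: [0.5236, -0.1012, 0.0358]
ee_rot: [-3.14, 0.0, 2.791]
force: [-1.0, -1.2, 0.9]
finger_gap: 0.244
finger_force: 25.6
```

Request:
apply_moves(plan=[{"delta_pos": [0,0,0],"dr": [0,0,0],"hand": -0.3},{"delta_pos": [0,0,0],"dr": [0,0,0],"hand": -0.1},{"delta_pos": [0,0,0],"dr": [0,0,0],"hand": 0},{"delta_pos": [0,0,0],"dr": [0,0,0],"hand": 0},{"delta_pos": [0,0,-10],"dr": [0,0,0],"hand": 0},{"delta_pos": [0,0,-20],"dr": [0,0,0],"hand": 0},{"delta_pos": [0,0,-25],"dr": [0,0,0],"hand": 0},{"delta_pos": [0,0,-25],"dr": [0,0,0],"hand": 0},{"delta_pos": [0,0,-25],"dr": [0,0,0],"hand": 0},{"delta_pos": [0,0,-15],"dr": [0,0,0],"hand": 0}])

```text
clock: 18.75
tcp_pos: [0.5247, -0.1009, 0.1587]
ee_rot: [-3.141, 0.004, 2.791]
force: [0.5, -0.0, -0.3]
finger_gap: 0.5
finger_force: 0.0
```

Request:
apply_moves(plan=[{"delta_pos": [0,0,0],"dr": [0,0,0],"hand": 0},{"delta_pos": [0,0,0],"dr": [0,0,0],"hand": 0}])

```text
clock: 18.95
tcp_pos: [0.5237, -0.1007, 0.1559]
ee_rot: [-3.141, 0.001, 2.791]
force: [-0.3, 0.2, -0.7]
finger_gap: 0.496
finger_force: 0.0
```

Run:
```python
from h import *
c,r=red();print(r)
print(projf(c,[jig(-.0225,0,.0376),jig(.0225,0,.0376),jig(0,0,.0376)]).round(1).tolist())
hsv=cv2.cvtColor(c["img"],cv2.COLOR_RGB2HSV);m=cv2.inRange(hsv,(22,120,80),(34,255,255))
m=cv2.morphologyEx(m,cv2.MORPH_CLOSE,np.ones((13,13)))
for k in cv2.findContours(m,0,2)[0]:
    if cv2.contourArea(k)>300:print(cv2.boundingRect(k),cv2.minAreaRect(k))
cv2.imwrite("pics/w7.png",c["img"][:,:,::-1])
for a in(1.7,1.8,1.9):print(projf(c,knob(a)).round(1))
print(delta(knob(1.83)+[0,0,-.017],np.pi-.3506))
```

```text
[]
[[276.5, 173.7], [276.4, 224.2], [276.4, 199.6]]
(263, 172, 25, 52) ((275.0, 197.5), (51.0, 24.0), 90.0)
(515, 94, 24, 47) ((526.5, 117.0), (23.0, 46.0), 0.0)
[[277.1 560.4]]
[[276.9 559.5]]
[[276.8 556.3]]
([-0.07, -0.07, 0.02], [-148.4, -0.3, -91.9])
```

View pics/w7.png

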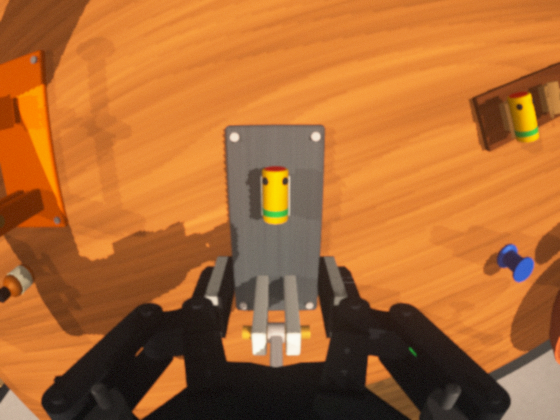

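The body lies centred and straight in the cradle at (275,196), and the lever is still up. Now I'll go back to the knob.

Request:
apply_moves(plan=[{"delta_pos": [0,0,-30],"dr": [0,0,0],"hand": 0},{"delta_pos": [0,0,-35],"dr": [0,0,0],"hand": 0},{"delta_pos": [0,0,-35],"dr": [0,0,0],"hand": 0},{"delta_pos": [0,0,-35],"dr": [0,0,0],"hand": 0},{"delta_pos": [0,0,-8],"dr": [0,0,0],"hand": 0},{"delta_pos": [-30,0,0],"dr": [0,0,0],"hand": 0},{"delta_pos": [-30,0,0],"dr": [0,0,0],"hand": 0},{"delta_pos": [-30,0,0],"dr": [0,0,0],"hand": 0},{"delta_pos": [-30,0,0],"dr": [0,0,0],"hand": 0},{"delta_pos": [-28,0,0],"dr": [0,0,0],"hand": 0}])

```text
clock: 20.0
tcp_pos: [0.6633, -0.1517, 0.2958]
ee_rot: [-3.14, -0.004, 2.791]
force: [0.3, 0.5, -0.1]
finger_gap: 0.5
finger_force: 0.0
```

Request:
apply_moves(plan=[{"delta_pos": [0,0,0],"dr": [0,0,0],"hand": 0},{"delta_pos": [0,0,0],"dr": [0,0,0],"hand": 0}])

```text
clock: 20.2
tcp_pos: [0.6624, -0.1514, 0.2949]
ee_rot: [-3.14, -0.006, 2.791]
force: [0.7, -0.2, -0.5]
finger_gap: 0.495
finger_force: 0.0
```

Run:
```python
from h import *
c,r=red();print(r)
for a in(1.75,1.8,1.85,1.9):print(a,projf(c,knob(a)).round(1))
print(delta(knob(1.83)+[0,0,-.017],np.pi-.3506))
```

```text
[([258, 227, 38, 35, 1239], [276.3, 243.9])]
1.75 [[276.9 224.1]]
1.8 [[276.9 236.9]]
1.85 [[276.9 248.5]]
1.9 [[276.8 258.9]]
([-0.08, -0.24, 0.02], [-0.6, -0.5, 49.5])
```

Request:
apply_moves(plan=[{"delta_pos": [0,-0.5,17],"dr": [0,0,0],"hand": 0},{"delta_pos": [0,0,17],"dr": [0,0,0],"hand": 0},{"delta_pos": [0,0,15],"dr": [0,0,0],"hand": 0},{"delta_pos": [0,0,0],"dr": [0,0,0],"hand": -1},{"delta_pos": [0,0,0],"dr": [0,0,0],"hand": -1},{"delta_pos": [0,0,0],"dr": [0,0,0],"hand": -1},{"delta_pos": [0,0,0],"dr": [0,0,0],"hand": -1}], force=50)

```text
clock: 20.95
tcp_pos: [0.6611, -0.1505, 0.2495]
ee_rot: [-3.141, -0.004, 2.792]
force: [-3.7, 3.7, -4.8]
finger_gap: 0.246
finger_force: 51.3
```

Request:
apply_moves(plan=[{"delta_pos": [16,0,-3.5],"dr": [0,0,0],"hand": -1},{"delta_pos": [16,0,-2],"dr": [0,0,0],"hand": -1},{"delta_pos": [16,0,-0.5],"dr": [0,0,0],"hand": -1},{"delta_pos": [16,0,1],"dr": [0,0,0],"hand": -1},{"delta_pos": [16,0,2.5],"dr": [0,0,0],"hand": -1},{"delta_pos": [16,0,3.5],"dr": [0,0,0],"hand": -1},{"delta_pos": [15,0,5],"dr": [0,0,0],"hand": -1},{"delta_pos": [15,0,6.5],"dr": [0,0,0],"hand": -1},{"delta_pos": [14,0,8],"dr": [0,0,0],"hand": -1},{"delta_pos": [13.5,0,9],"dr": [0,0,0],"hand": -1}])

```text
clock: 21.95
tcp_pos: [0.5221, -0.1007, 0.226]
ee_rot: [-3.141, 0.015, 2.791]
force: [-0.9, -1.3, 12.6]
finger_gap: 0.249
finger_force: 50.3
```

Run:
```python
from h import *
c,r=red();print(r)
for a in(.85,.9,.95,1,1.05):print(a,projf(c,knob(a)).round(1),delta(knob(a)+[0,0,-.017],np.pi-.3506))
```

```text
[([0, 30, 17, 18, 212], [6.8, 38.5]), ([252, 287, 48, 44, 1992], [275.4, 309.3])]
0.85 [[278.2 242. ]] ([-0.02, 0.56, 0.01], [12.7, 0.1, 15.9])
0.9 [[278.2 260.2]] ([-0.02, 0.56, 0.01], [5.8, 0.1, 10.2])
0.95 [[278.3 278.8]] ([-0.02, 0.56, 0.01], [-1.4, 0.1, 4.7])
1 [[278.3 297.6]] ([-0.02, 0.56, 0.01], [-8.9, 0.1, -0.3])
1.05 [[278.3 316.1]] ([-0.02, 0.56, 0.01], [-16.6, 0.1, -5.0])
```

Request:
apply_moves(plan=[{"delta_pos": [0,0,0],"dr": [0,0,0],"hand": 0},{"delta_pos": [0,0,0],"dr": [0,0,0],"hand": 0},{"delta_pos": [0,0,0],"dr": [0,-0.6,0],"hand": 0},{"delta_pos": [-13,0,-2],"dr": [0,0,0],"hand": 0},{"delta_pos": [0,0,0],"dr": [0,0,0],"hand": 0},{"delta_pos": [0,0,0],"dr": [0,0,0],"hand": -1},{"delta_pos": [0,0,0],"dr": [0,0,0],"hand": -1},{"delta_pos": [0,0,0],"dr": [0,0,0],"hand": -1}])

```text
clock: 22.8
tcp_pos: [0.5302, -0.1036, 0.2219]
ee_rot: [-3.14, 0.01, 2.792]
force: [0.6, -0.9, -1.1]
finger_gap: 0.245
finger_force: 49.2
```

Request:
apply_moves(plan=[{"delta_pos": [15,0,10],"dr": [0,0,0],"hand": -1},{"delta_pos": [14,0,11.5],"dr": [0,0,0],"hand": -1},{"delta_pos": [12.5,0,13],"dr": [0,0,0],"hand": -1},{"delta_pos": [11,0,14],"dr": [0,0,0],"hand": -1},{"delta_pos": [10,0,15],"dr": [0,0,0],"hand": -1},{"delta_pos": [8,0,16],"dr": [0,0,0],"hand": -1},{"delta_pos": [6.5,0,16.5],"dr": [0,0,0],"hand": -1},{"delta_pos": [0,0,0],"dr": [0,0,0],"hand": -1}])

```text
clock: 23.6
tcp_pos: [0.4587, -0.0781, 0.1249]
ee_rot: [-3.14, 0.011, 2.791]
force: [1.2, -1.2, -3.9]
finger_gap: 0.248
finger_force: 53.7
```

Run:
```python
from h import *
c,r=red();print(r)
for a in(.25,.3,.35,.4,.45):print(a,projf(c,knob(a)).round(1),delta(knob(a)+[0,0,-.017],np.pi-.3506))
```

```text
[([524, 168, 17, 8, 104], [531.9, 171.4]), ([267, 255, 19, 10, 150], [275.9, 259.7]), ([249, 274, 53, 48, 2383], [275.2, 297.7])]
0.25 [[279.4 273.7]] ([-0.12, 0.6, 0.02], [4.0, 0.6, 7.7])
0.3 [[279.6 288.2]] ([-0.12, 0.6, 0.02], [1.6, 0.6, -0.9])
0.35 [[279.7 304.4]] ([-0.12, 0.6, 0.02], [-1.3, 0.6, -9.5])
0.4 [[279.9 322.4]] ([-0.12, 0.6, 0.02], [-4.6, 0.6, -17.8])
0.45 [[280.  341.8]] ([-0.12, 0.6, 0.02], [-8.3, 0.6, -26.0])
```

Request:
apply_moves(plan=[{"delta_pos": [0,0,0],"dr": [0,0,0],"hand": 0},{"delta_pos": [0,0,0],"dr": [0,0,0],"hand": 0},{"delta_pos": [0,0,0],"dr": [0,-0.6,0],"hand": 0},{"delta_pos": [0,0,-15],"dr": [0,0,0],"hand": 0},{"delta_pos": [0,0,-20],"dr": [0,0,0],"hand": 0},{"delta_pos": [4,0,-15],"dr": [0,0,0],"hand": 0},{"delta_pos": [0,0,0],"dr": [0,0,0],"hand": -1},{"delta_pos": [0,0,0],"dr": [0,0,0],"hand": -1},{"delta_pos": [0,0,0],"dr": [0,0,0],"hand": -1},{"delta_pos": [0,0,0],"dr": [0,0,0],"hand": -1}])

```text
clock: 24.65
tcp_pos: [0.4538, -0.0758, 0.1744]
ee_rot: [-3.14, 0.019, 2.791]
force: [-0.4, 0.2, 1.4]
finger_gap: -0.001
finger_force: 0.0
```

```bash
cat >> h.py <<'E'
def fz(n=10):
    from workcell import sense,cams
    F=[];Z=[]
    for _ in range(n):
        cams.camera("wrist");s=sense();F.append(s["force"]);Z.append(s["tcp_pos"])
    F=np.array(F);print(round(s["clock"],2),"F",F.mean(0).round(2),"sd",F.std(0).round(2),"tcp",np.mean(Z,0).round(4),"gap",s["finger_gap"].round(3))
E
python3 - <<'E'
from h import *
fz(6)
c,r=red();print(r)
for a in(.25,.3,.33,.35,.4):print(a,projf(c,knob(a)).round(1),delta(knob(a)+[0,0,.011],np.pi-.3506))
E
```

```text
Traceback (most recent call last):
  File "h.py", line 40, in fz
    F=np.array(F);print(round(s["clock"],2),"F",F.mean(0).round(2),"sd",F.std(0).round(2),"tcp",np.mean(Z,0).round(4),"gap",s["finger_gap"].round(3))
                                                                                                                            ^^^^^^^^^^^^^^^^^^^^^
AttributeError: 'float' object has no attribute 'round'
```

```bash
sed -i 's/s\["finger_gap"\].round(3)/round(s["finger_gap"],3)/' h.py
python3 - <<'E'
from h import *
fz(4)
c,r=red();print(r)
for a in(.25,.3,.33,.36,.4):print(a,projf(c,knob(a)).round(1),delta(knob(a)+[0,0,.011],np.pi-.3506))
E
```

```text
25.15 F [ 0.46 -0.23  0.02] sd [0.3  0.12 0.56] tcp [ 0.4544 -0.076   0.1753] gap 0.005
[([255, 233, 40, 33, 861], [274.3, 246.8])]
0.25 [[277.7 236.5]] ([-0.06, 1.19, 0.01], [-0.9, 0.1, 29.8])
0.3 [[277.8 246.5]] ([-0.06, 1.19, 0.01], [-3.3, 0.1, 21.2])
0.33 [[277.8 253. ]] ([-0.06, 1.19, 0.01], [-5.0, 0.1, 16.0])
0.36 [[277.9 260.1]] ([-0.06, 1.19, 0.01], [-6.8, 0.1, 11.0])
0.4 [[277.9 270.1]] ([-0.06, 1.19, 0.01], [-9.5, 0.1, 4.3])
```

Request:
apply_moves(plan=[{"delta_pos": [-2,0,5],"dr": [0,1.2,0],"hand": -1},{"delta_pos": [0,0,6],"dr": [0,0,0],"hand": -1},{"delta_pos": [0.5,0,7],"dr": [0,0,0],"hand": -1},{"delta_pos": [1,0,7],"dr": [0,0,0],"hand": -1},{"delta_pos": [1,0,7],"dr": [0,0,0],"hand": -1},{"delta_pos": [1,0,7],"dr": [0,0,0],"hand": -1},{"delta_pos": [1,0,6],"dr": [0,0,0],"hand": -1},{"delta_pos": [0.5,0,5],"dr": [0,0,0],"hand": -1},{"delta_pos": [0.5,0,4],"dr": [0,0,0],"hand": -1},{"delta_pos": [0,0,0],"dr": [0,0,0],"hand": -1}])

```text
clock: 26.2
tcp_pos: [0.4515, -0.075, 0.1208]
ee_rot: [-3.14, 0.0, 2.791]
force: [-0.2, 0.1, -0.2]
finger_gap: 0.004
finger_force: 0.0
```

Run:
```python
from h import *
fz(8)
c,r=red();print(r)
for a in(.05,.1,.15):print(a,projf(c,knob(a)).round(1),delta(knob(a)+[0,0,.011],np.pi-.3506))
cv2.imwrite("pics/w8.png",c["img"][:,:,::-1])
```

```text
26.6 F [ 0.29 -0.15  0.02] sd [0.54 0.48 0.6 ] tcp [ 0.4519 -0.0751  0.1215] gap 0.002
[([524, 178, 17, 8, 107], [531.5, 181.5]), ([254, 238, 42, 28, 820], [274.2, 248.5])]
0.05 [[278.  247.7]] ([-0.06, 0.01, 0.01], [1.3, 0.2, 11.5])
0.1 [[278.1 256.2]] ([-0.06, 0.01, 0.01], [0.6, 0.2, 2.6])
0.15 [[278.2 266.2]] ([-0.06, 0.01, 0.01], [-0.5, 0.2, -6.4])
```

Request:
apply_moves(plan=[{"delta_pos": [0,0,1],"dr": [0,0,0],"hand": -1},{"delta_pos": [0,0,1],"dr": [0,0,0],"hand": -1},{"delta_pos": [0,0,1],"dr": [0,0,0],"hand": -1},{"delta_pos": [0,0,1],"dr": [0,0,0],"hand": -1},{"delta_pos": [0,0,1],"dr": [0,0,0],"hand": -1}])

```text
clock: 27.15
tcp_pos: [0.451, -0.0747, 0.1164]
ee_rot: [-3.141, -0.001, 2.791]
force: [-2.3, 0.5, 3.0]
finger_gap: 0.002
finger_force: 1.9
```

Run:
```python
from h import *
fz(5)
```

```text
27.4 F [-1.93  0.9   2.86] sd [0.62 0.46 0.63] tcp [ 0.4509 -0.0747  0.1162] gap 0.001
```

Request:
apply_moves(plan=[{"delta_pos": [0,0,0.7],"dr": [0,0,0],"hand": -1},{"delta_pos": [0,0,0.7],"dr": [0,0,0],"hand": -1},{"delta_pos": [0,0,0.6],"dr": [0,0,0],"hand": -1}])

```text
clock: 27.7
tcp_pos: [0.4509, -0.0747, 0.1143]
ee_rot: [-3.141, -0.001, 2.791]
force: [-3.4, 0.7, 3.8]
finger_gap: -0.001
finger_force: 1.9
```

Run:
```python
from h import *
fz(5)
```

```text
27.95 F [-1.07  0.28  1.09] sd [1.09 0.62 1.42] tcp [ 0.4514 -0.075   0.1143] gap -0.006
```

Request:
apply_moves(plan=[{"delta_pos": [0,0,0.7],"dr": [0,0,0],"hand": -1},{"delta_pos": [0,0,0.7],"dr": [0,0,0],"hand": -1},{"delta_pos": [0,0,0.6],"dr": [0,0,0],"hand": -1}])

```text
clock: 28.25
tcp_pos: [0.4517, -0.075, 0.1127]
ee_rot: [-3.141, 0.001, 2.791]
force: [-0.7, -0.5, 3.0]
finger_gap: -0.001
finger_force: 1.7
```

Run:
```python
from h import *
fz(5)
```

```text
28.5 F [ 0.1  -0.59  2.86] sd [0.51 0.48 0.43] tcp [ 0.4517 -0.075   0.1126] gap 0.003
```

Request:
apply_moves(plan=[{"delta_pos": [0,0,0.7],"dr": [0,0,0],"hand": -1},{"delta_pos": [0,0,0.7],"dr": [0,0,0],"hand": -1},{"delta_pos": [0,0,0.6],"dr": [0,0,0],"hand": -1}])

```text
clock: 28.8
tcp_pos: [0.4514, -0.0749, 0.1105]
ee_rot: [-3.141, 0.0, 2.791]
force: [0.3, -0.3, 2.8]
finger_gap: 0.002
finger_force: 1.7
```

Run:
```python
from h import *
fz(4)
```

```text
29.0 F [ 1.36 -0.62  2.51] sd [0.33 0.41 0.59] tcp [ 0.4514 -0.0749  0.1104] gap 0.0
```

Request:
apply_moves(plan=[{"delta_pos": [0,0,0.7],"dr": [0,0,0],"hand": -1},{"delta_pos": [0,0,0.7],"dr": [0,0,0],"hand": -1},{"delta_pos": [0,0,0.6],"dr": [0,0,0],"hand": -1}])

```text
clock: 29.3
tcp_pos: [0.4512, -0.0748, 0.1084]
ee_rot: [-3.141, -0.0, 2.791]
force: [1.6, -0.8, 3.1]
finger_gap: -0.002
finger_force: 1.7
```

Run:
```python
from h import *
fz(4)
```

```text
29.5 F [ 0.84 -1.44  2.52] sd [0.39 0.48 0.57] tcp [ 0.4512 -0.0748  0.1083] gap -0.003
```

Request:
apply_moves(plan=[{"delta_pos": [0,0,0.7],"dr": [0,0,0],"hand": -1},{"delta_pos": [0,0,0.7],"dr": [0,0,0],"hand": -1},{"delta_pos": [0,0,0.6],"dr": [0,0,0],"hand": -1}])

```text
clock: 29.8
tcp_pos: [0.451, -0.0748, 0.1064]
ee_rot: [-3.141, -0.001, 2.791]
force: [0.1, -0.5, 4.1]
finger_gap: 0.004
finger_force: 1.7
```

Run:
```python
from h import *
fz(4)
```

```text
30.0 F [ 0.58 -0.7   2.34] sd [0.16 0.48 0.28] tcp [ 0.451  -0.0748  0.1063] gap 0.001
```

Request:
apply_moves(plan=[{"delta_pos": [0,0,0.7],"dr": [0,0,0],"hand": -1},{"delta_pos": [0,0,0.7],"dr": [0,0,0],"hand": -1},{"delta_pos": [0,0,0.6],"dr": [0,0,0],"hand": -1}])

```text
clock: 30.3
tcp_pos: [0.4509, -0.0747, 0.1043]
ee_rot: [-3.141, -0.001, 2.791]
force: [-0.1, 0.2, 4.2]
finger_gap: 0.003
finger_force: 1.7
```

Run:
```python
from h import *
fz(4)
```

```text
30.5 F [-0.56 -0.42  2.92] sd [0.36 0.23 0.55] tcp [ 0.4509 -0.0748  0.1042] gap -0.002
```

Request:
apply_moves(plan=[{"delta_pos": [0,0,0.7],"dr": [0,0,0],"hand": -1},{"delta_pos": [0,0,0.7],"dr": [0,0,0],"hand": -1},{"delta_pos": [0,0,0.6],"dr": [0,0,0],"hand": -1}])

```text
clock: 30.8
tcp_pos: [0.4508, -0.0747, 0.1023]
ee_rot: [-3.141, -0.001, 2.791]
force: [-1.7, 1.4, 3.3]
finger_gap: -0.0
finger_force: 1.8
```

Run:
```python
from h import *
fz(4)
```

```text
31.0 F [-2.11  0.39  2.63] sd [0.14 0.25 0.64] tcp [ 0.4508 -0.0747  0.1022] gap -0.006
```

Request:
apply_moves(plan=[{"delta_pos": [0,0,0.7],"dr": [0,0,0],"hand": -1},{"delta_pos": [0,0,0.7],"dr": [0,0,0],"hand": -1},{"delta_pos": [0,0,0.6],"dr": [0,0,0],"hand": -1}])

```text
clock: 31.3
tcp_pos: [0.4507, -0.0747, 0.1002]
ee_rot: [-3.141, -0.001, 2.791]
force: [-2.8, 0.9, 3.9]
finger_gap: 0.002
finger_force: 1.8
```

Run:
```python
from h import *
fz(4)
```

```text
31.5 F [-0.72  0.23  1.14] sd [1.22 0.26 1.08] tcp [ 0.4512 -0.0748  0.1002] gap -0.002
```

Request:
apply_moves(plan=[{"delta_pos": [0,0,0.7],"dr": [0,0,0],"hand": -1},{"delta_pos": [0,0,0.7],"dr": [0,0,0],"hand": -1},{"delta_pos": [0,0,0.6],"dr": [0,0,0],"hand": -1}])

```text
clock: 31.8
tcp_pos: [0.4518, -0.075, 0.0987]
ee_rot: [-3.141, 0.001, 2.791]
force: [-1.3, 0.1, 3.9]
finger_gap: 0.001
finger_force: 1.7
```

Run:
```python
from h import *
fz(4)
```

```text
32.0 F [0.54 0.14 3.41] sd [0.75 0.37 0.69] tcp [ 0.4518 -0.075   0.0986] gap 0.003
```

Request:
apply_moves(plan=[{"delta_pos": [0,0,0.7],"dr": [0,0,0],"hand": -1},{"delta_pos": [0,0,0.7],"dr": [0,0,0],"hand": -1},{"delta_pos": [0,0,0.6],"dr": [0,0,0],"hand": -1}])

```text
clock: 32.3
tcp_pos: [0.4517, -0.075, 0.0966]
ee_rot: [-3.141, 0.001, 2.791]
force: [0.8, -0.3, 5.3]
finger_gap: -0.008
finger_force: 2.1
```

Run:
```python
from h import *
fz(4)
```

```text
32.5 F [ 1.7  -0.68  2.97] sd [0.48 0.41 0.68] tcp [ 0.4516 -0.075   0.0965] gap -0.001
```

Request:
apply_moves(plan=[{"delta_pos": [0,0,0.5],"dr": [0,0,0],"hand": -1},{"delta_pos": [0,0,0.5],"dr": [0,0,0],"hand": -1}])

```text
clock: 32.7
tcp_pos: [0.4516, -0.0749, 0.0957]
ee_rot: [-3.141, 0.001, 2.791]
force: [0.2, -0.3, 5.9]
finger_gap: -0.005
finger_force: 2.6
```

Run:
```python
from h import *
fz(6)
from workcell import sense;print(sense()["finger_force"])
```

```text
33.0 F [ 2.09 -0.79  4.86] sd [0.4  0.52 0.49] tcp [ 0.4516 -0.0749  0.0956] gap 0.003
2.4711772799491882
```

Request:
apply_moves(plan=[{"delta_pos": [0,0,0.5],"dr": [0,0,0],"hand": -1},{"delta_pos": [0,0,0.5],"dr": [0,0,0],"hand": -1}])

```text
clock: 33.2
tcp_pos: [0.4516, -0.0749, 0.0947]
ee_rot: [-3.141, 0.001, 2.791]
force: [2.1, -0.6, 5.9]
finger_gap: -0.0
finger_force: 3.1
```

Run:
```python
from h import *
fz(6)
from workcell import sense;print(sense()["finger_force"])
```

```text
33.5 F [ 2.24 -0.41  5.39] sd [0.34 0.21 0.54] tcp [ 0.4516 -0.0749  0.0947] gap 0.005
2.6922371238470078
```

Contact was felt at a TCP height of about 97 mm. The knob force has since risen 2.8 N above friction, roughly 5 N at the foot, so I'll back off straight up.

Request:
apply_moves(plan=[{"delta_pos": [0,0,-2],"dr": [0,0,0],"hand": -1},{"delta_pos": [0,0,-5],"dr": [0,0,0],"hand": -1},{"delta_pos": [0,0,-15],"dr": [0,0,0],"hand": -1},{"delta_pos": [0,0,-25],"dr": [0,0,0],"hand": -1},{"delta_pos": [0,0,-25],"dr": [0,0,0],"hand": -1},{"delta_pos": [0,0,0],"dr": [0,0,0],"hand": -1},{"delta_pos": [0,0,0],"dr": [0,0,0],"hand": -1}])

```text
clock: 34.2
tcp_pos: [0.4507, -0.0747, 0.1663]
ee_rot: [-3.141, -0.001, 2.791]
force: [-0.5, 0.1, -0.4]
finger_gap: 0.002
finger_force: 0.0
```

Run:
```python
from workcell import cams
from h import *
import numpy as np
c=cams.camera("side")["img"];s=cams.camera("scene")["img"]
f=lambda i,x,y:cv2.resize(i[y:y+75,x:x+100,::-1],(400,300),interpolation=cv2.INTER_CUBIC)
cv2.imwrite("pics/end.png",np.hstack([f(c,235,200),f(s,205,165)]))
c,r=red();print(r,[ (a,projf(c,knob(a)).round(1).tolist()) for a in(-.1,-.05,0,.05)])
```

```text
[([260, 200, 31, 28, 830], [275.0, 213.4])] [(-0.1, [[277.6, 209.3]]), (-0.05, [[277.7, 212.5]]), (0, [[277.8, 216.6]]), (0.05, [[277.8, 221.6]])]
```

View pics/end.png

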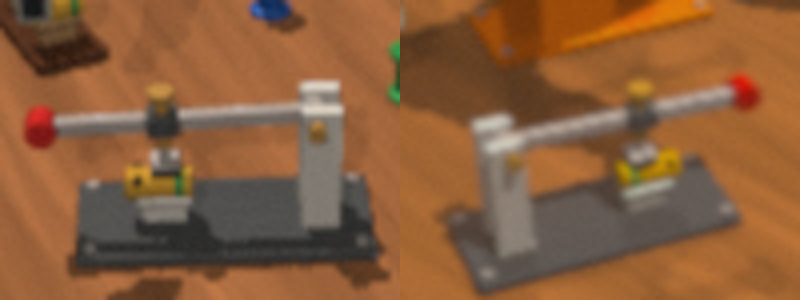

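Both views show the foot resting on the body in the cradle, with the lever about level (−0.04 rad) and the arm clear.

```bash
python3 -c "
from workcell import workorder
print(workorder.finish_job())"
```

```text
the job is handed in; nothing more can be done
None
```

The job is handed in, but the judge's verdict wasn't shown: the 22 mm body lies centred in the V-cradle, clamped by the foot at an estimated 5 N, and the arm is clear. An early mispositioned descent nudged the lever down from about 0.21 to 0.16 rad before the swing up.

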